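# Grade kinematic-mount balls on a tilting bar sieve

## Robot

A 6-joint arm with a two-finger parallel gripper is mounted at the origin on the work surface. World frame = base frame: x ahead of the robot, y to its left, z up, the work surface at z = 0. Lengths are in mm, angles in rad, forces in N, time in s.
With the tool pointing down it reaches from about 250 to 775 mm from the base axis. Payload 8.9 kg.
Tool frame: the origin (TCP) lies where the fingers leave the gripper's body, on its centre line; the fingertips stand 73 mm ahead of it and the grasp point (between the pads) lies 54 mm ahead of it; x points along the fingers, y is the direction in which the jaws open and shut, and the axes are right-handed (so a half turn about x gives the same grasp; the last joint's range is limited). The gripper opens to 85 mm and grips with 20 to 120 N. Pads are 22 mm wide; open, the fingers measure 114 mm over their backs; the gripper's body (76 mm by 85 mm) begins 54 mm behind the grasp point. The pads swing forward as they close: fully open they stand 13 mm farther back than shut.
Start: joints at [-1.263, 0.291, -0.153, 1.127, 0, 1.431], TCP at [226.844, -473.461, 303.905] pointing down, gripper open.
Joint ranges: [-2.52, 2.52], [-0.91, 1.74], [-1.3, 1.37], [-1.96, 2.02], [-1.52, 1.47], [-3.14, 3.14]. Speed limits (rad/s): [2.22, 2.22, 2.79, 3.14, 3.14, 3.14].

## Interface

Orientations are given as a unit quaternion [x, y, z, w].
In Python, from station import monitor, cams, ctrl, models gives the robot as it stands.
- The arm moves only by the tool arm_command, never from a script. Its argument "commands" is a list of rows, each an object of numbers: "x", "y", "z": the shift along the world's x, y, z scaled (see below); "ax", "ay", "az": the turn, a rotation vector about the world's x, y, z scaled (see below). A call has 1 to 8 rows; each row is the pose to reach, as a shift and turn from the pose commanded when the call began; what a row does not reach only later rows make up. The controller multiplies each number of a shift by 0.1 m and each number of a turn by 90 degrees. A row lasts 1/8 s, in which the tool goes at most 62.5 mm and 10.7 degrees, less where a joint would pass 70% of its speed; a pose out of reach is approached as far as the arm can. A call with a number of a shift or a turn outside -1 to 1 is refused whole. A call with a gripper value outside its range is refused whole. "fingers" is the opening, from 0 (shut) to 1 (fully open), set as the call begins (left out, the last holds). The fingers move at their own pace and stop on an object; "force" is the grip in N (left out, the last holds). Time passes only in rows, so rows that repeat a pose let the fingers close. It gives the time, the measured TCP pose, the force and the opening at its end, in the units of the state.
- monitor.state(): the state, without advancing time (a new reading comes with each control period).
- cams.get_image(name): name is "scene" or "top" or "wrist"; returns a dict with "frame" (400x640x3 uint8, red, green, blue), "range_z" (400x640 float32, mm along the optical axis (not along the pixel's ray), 0 where there is no reading), "mtx" (3x3 intrinsics, pixels), "R" (3x3) and "t" (3): a world point X has camera coordinates R X + t. Camera axes: x right, y down, z forward; pixel columns grow to the right and rows downward; lengths in mm; the calibration is good to about 2 mm. A picture is of the moment at which its call begins.
- ctrl.job_done(): hands the job in, once; it reports no verdict.
Trained networks look in the newest picture that a camera, given by its name, has taken for a name from the list of things; names that differ only in an ending like _2 or _b are one class to them, and where a whole thing is asked for, a point or a joint stands for the part that bears it (a point fixed in the world has none). Each returns a list of dicts, best first, with "score" (0 to 1); they miss things now and then, are a little off and sometimes report something else, mostly with a low value. They report only what shows in the picture. A call takes as long as a camera call. They do not tell look-alikes from the thing itself.
- models.masks_of(camera, thing): "region" (400x640 bool, what is visible of it) and "extent" ([left, top, right, bottom] in pixels, round what is visible of it).
- models.place_of(camera, thing): "pixel" ([column, row] in pixels: a listed point, or the origin of a listed thing).
The state is a dict: "time": time; "joints": joint angles; "qvel": joint speeds; "joint_torque": joint torques, N m; "eef_pos": TCP position; "ee_rot": TCP orientation; "force": force on the tool from outside, world axes, zero at the start; "torque": the same for the moment, N m; "grip_width": opening from 0.0 (shut) to 1.0 (fully open).
Only numpy, scipy, OpenCV 4.12 (cv2) and the standard library are available. Lean on these libraries where they do the work, as an engineer would, in place of code of your own. Each camera call takes 0.05 s, during which the arm holds its last target.

## Task

The tilting sieve on the optics bench holds a mix of small and large steel mount balls. Tilt it towards its sieve end, the one with the closed end wall and nothing but bars for a floor, until all the small balls have dropped through the bars into the bin below and the large ones are left on the bars; then tip it over the other way so that the large balls roll out of the open end into the other bin. Work by the tray only, without touching the balls, and leave the tray alone when the bins are filled.

Things in the scene. Friction and masses are not known exactly. Their poses are not given: they have to be found in the camera images.
- stand: Fixed stand, aluminium and grey plastic, origin on the bench midway between its two pivot uprights (148 mm tall, at x = +-96 mm), z up. Two open bins along its y axis, 170 mm wide in x, floor and walls 4 mm, walls 50 mm high: bin for small balls under the sieve end, y -200 to +50 mm; bin for large balls at the open end, y +54 to +300 mm, its outer wall 125 mm high.
- tray (a joint): Tilt of the grey tray (136 x 300 mm) about a pivot along stand x, 130 mm above the bench. 0 level, positive = sieve end (stand -y) down, negative = open end (+y) down, hard stops +-0.46 rad. Stiff: stays as left; pressing an end down takes 4 to 7 N. Its floor is folded up 0.1 rad each way from the pivot: balls rest in the fold and roll only when it is tilted more than 0.1 rad; 0.3 is ample.
- press_sieve (a point): Middle of the top of the flat press plate (136 mm across, 36 mm along) bridging the tray's sieve end; in the tray 133 mm from the pivot (stand -y) and 65 mm above it, 195 mm above the bench when level. Press straight down. Floor here: lengthwise 7 mm bars, 17 mm gaps, open below from 22 mm beyond the pivot to the closed end wall.
- press_chute (a point): The same on the like press plate at the tray's open end: 133 mm from the pivot towards stand +y, 65 mm above it. On this side of the pivot a plate under the bars closes the gaps, and there is no end wall: balls roll out beneath the press plate.
- small0_center (a point): Centre of a small steel ball, 14 mm in diameter, 12 g; at the start in the fold of the tray, in a gap between bars.
- small1_center (a point): Centre of a small steel ball, 14 mm in diameter, 12 g; at the start in the fold of the tray, in a gap between bars.
- small2_center (a point): Centre of a small steel ball, 14 mm in diameter, 12 g; at the start in the fold of the tray, in a gap between bars.
- large0_center (a point): Centre of a large steel ball, 28 mm in diameter, 90 g, riding on top of two bars; at the start in the fold of the tray.
- large1_center (a point): Centre of a large steel ball, 28 mm in diameter, 90 g, riding on top of two bars; at the start in the fold of the tray.
Not all that is in view belongs to the job. What is shaped like the part that bears large0_center but yellow is not meant.

How it is judged:
By the outcome, as a careful person would: the job done as asked, in the order asked, and still so for the second after the job is handed in, with the robot touching nothing.
It also fails if it takes over 48 s, if anything falls off the work surface, if the arm or the gripper's body presses on something with over 40 N, if the wrist force passes 120 N, or if a joint passes its speed limit or range.

## Working session

There is one attempt and no reset: what is moved stays moved. The work goes in short steps, Python scripts to look and compute and a tool call to move; the robot and the scene stay as the last step left them, time stands still between calls to the robot, and variables do not carry over. Pictures are saved under pics/ and viewed, and the job is handed in when it is done.

Besides the shell and the picture viewer there is one more tool, called after ">>>" by a JSON object that holds its "api" and its "payload", one argument or row to a line. arm_command: Moves the arm, as the interface text tells. Shifts and turns lie within -1 to 1; 1 stands for 0.1 m of shift or 90 degrees of turn. Its arguments: {"type":"object","properties":{"commands":{"type":"array","items":{"type":"object","properties":{"x":{"type":"number","minimum":-1,"maximum":1},"y":{"type":"number","minimum":-1,"maximum":1},"z":{"type":"number","minimum":-1,"maximum":1},"ax":{"type":"number","minimum":-1,"maximum":1},"ay":{"type":"number","minimum":-1,"maximum":1},"az":{"type":"number","minimum":-1,"maximum":1}}}},"fingers":{"type":"number"},"force":{"type":"number"}},"required":["commands"]}

```bash
mkdir -p pics; cat > h.py <<'E'
import numpy as np,cv2
from station import monitor,cams,ctrl,models
def snap(n,f):
    im=cams.get_image(n); cv2.imwrite('pics/'+f,im['frame'][:,:,::-1]); return im
def w(im,u,v,z=None,d=None):
    K=np.array(im['mtx']);R=np.array(im['R']);t=np.array(im['t']).ravel()
    r=R.T@np.linalg.inv(K)@[u,v,1];c=-R.T@t
    if z is not None: s=(z-c[2])/r[2]
    else:
        if d is None: d=im['range_z'][int(round(v)),int(round(u))]
        s=d
    return c+s*r
E
python3 - <<'E'
from h import *
for n in('scene','top'):
    im=snap(n,n+'0.png')
    for th in('stand','press_sieve','press_chute','large0_center','large1_center','small0_center'):
        for r in models.place_of(n,th)[:4]:
            u,v=r['pixel']; print(n,th,np.round([u,v,r['score']],2),np.round(w(im,u,v),0) if 0<=u<639 and 0<=v<399 else '', np.round(w(im,u,v,z=195),0))
s=monitor.state();print(s['time'],s['force'],s['ee_rot'],s['eef_pos'])
E
```

```text
scene stand [310.6  282.6    0.96] [ 562. -146.  139.] [ 584. -166.  195.]
scene press_sieve [222.9  264.1    0.85] [ 473. -227.  198.] [ 472. -226.  195.]
scene press_chute [368.3  181.6    0.91] [531.  28. 193.] [532.  27. 195.]
scene large0_center [298.6  227.3    0.63] [488. -92. 155.] [ 509. -111.  195.]
scene large0_center [294.8  198.9    0.41] [443. -54. 155.] [467. -76. 195.]
scene large1_center [312.5  248.3    0.78] [ 531. -106.  154.] [ 549. -124.  195.]
scene large1_center [323.6  265.5    0.42] [ 556. -110.  135.] [ 580. -135.  195.]
scene small0_center [289.8  223.9    0.51] [471. -96. 153.] [ 495. -115.  195.]
top stand [356.1  219.6    0.74] [476. -80. 149.] [468. -75. 195.]
top press_sieve [457.4 226.3   0.6] [ 477. -227.  196.] [ 477. -227.  195.]
top press_chute [290.2 165.7   0.9] [539.  35. 194.] [539.  34. 195.]
top large0_center [360.8  218.9    0.79] [476. -86. 157.] [470. -82. 195.]
top large0_center [388.3  312.9    0.58] [ 332. -167.   26.] [ 339. -135.  195.]
top large0_center [287.2  285.8    0.54] [357.  24.  28.] [358.  14. 195.]
top large1_center [373.5  193.1    0.57] [ 521. -102.  158.] [512. -97. 195.]
top large1_center [4.566e+02 2.247e+02 2.600e-01] [ 479. -226.  195.] [ 479. -226.  195.]
0.7 [-0.23284736  0.49190004  0.76449347] [ 0.68953608  0.15666113 -0.68953048  0.15666848] [ 226.85698444 -473.45888583  303.91020199]
```

View pics/scene0.png

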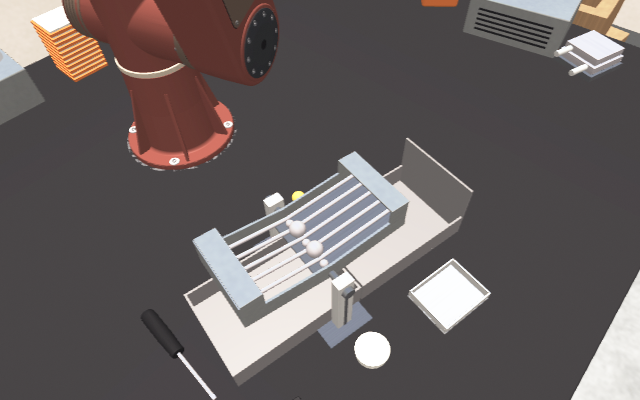

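View pics/top0.png

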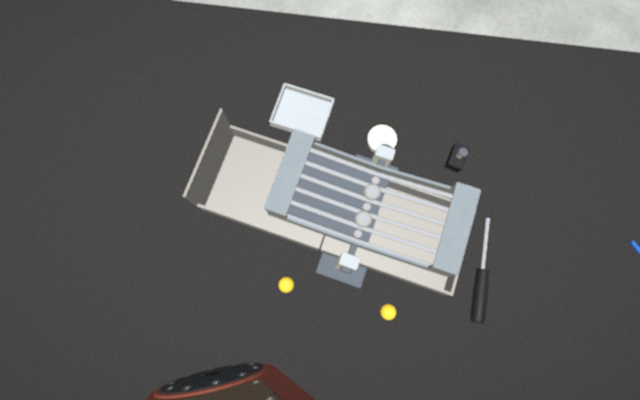

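The scene and top views agree. The sieve end is the one where the bin floor shows between the bars, with its press plate at about (475,-227,196). The chute plate is at about (536,31,194). They are 265 mm apart, against 266 expected. The real large balls are the grey ones in the fold, and the yellow ones on the bench are decoys.

>>> {"api": "arm_command", "payload": {
  "commands": [
    {"x": 0.5, "y": 0.5},
    {"x": 1, "y": 1},
    {"x": 1, "y": 1}
  ],
  "fingers": 0
}}

```text
schema error: expected keys x, y, z, ax, ay, az
```

>>> {"api": "arm_command", "payload": {
  "commands": [
    {"x": 0.4, "y": 0.4},
    {"x": 0.8, "y": 0.8},
    {"x": 1, "y": 1}
  ]
}}

```text
schema error: expected keys x, y, z, ax, ay, az
```

>>> {"api": "arm_command", "payload": {
  "commands": [
    {"x": 0.48, "y": 0.45},
    {"x": 0.48, "y": 0.45},
    {"x": 0.48, "y": 0.45},
    {"x": 0.48, "y": 0.45}
  ]
}}

```text
schema error: expected keys x, y, z, ax, ay, az
```

```bash
python3 - <<'E'
from h import *
s=monitor.state();print(s['time'],s['force'],s['eef_pos'],s['grip_width'])
snap('scene','s1.png')
E
```

```text
0.7 [-0.23284736  0.49190004  0.76449347] [ 226.85698444 -473.45888583  303.91020199] 1.0011324316934427
```

View pics/s1.png

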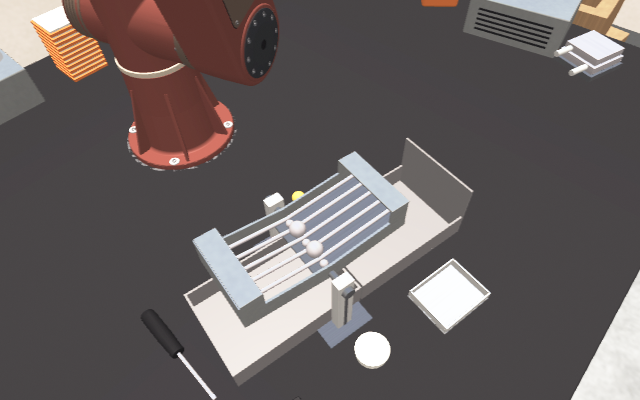

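Nothing moved, because the calls were refused: every row needs all six keys.

>>> {"api": "arm_command", "payload": {
  "commands": [
    {"x": 0.5, "y": 0.5, "z": 0, "ax": 0, "ay": 0, "az": 0},
    {"x": 1, "y": 1, "z": 0, "ax": 0, "ay": 0, "az": 0},
    {"x": 1, "y": 1, "z": 0, "ax": 0, "ay": 0, "az": 0}
  ],
  "fingers": 0
}}

```text
time: 1.12
eef_pos: [328.5, -371.2, 304.1]
ee_rot: [0.689, 0.158, -0.689, 0.158]
force: [-0.4, 0.5, 0.8]
grip_width: 0.38
```

>>> {"api": "arm_command", "payload": {
  "commands": [
    {"x": 0.4, "y": 0.4, "z": 0, "ax": 0, "ay": 0, "az": 0},
    {"x": 0.8, "y": 0.8, "z": 0, "ax": 0, "ay": 0, "az": 0},
    {"x": 1, "y": 1, "z": 0, "ax": 0, "ay": 0, "az": 0},
    {"x": 1, "y": 1, "z": 0, "ax": 0, "ay": 0, "az": 0}
  ]
}}

```text
time: 1.62
eef_pos: [427.8, -272.7, 303.9]
ee_rot: [0.689, 0.157, -0.689, 0.158]
force: [0.5, 0.2, -0.3]
grip_width: 0.0
```

>>> {"api": "arm_command", "payload": {
  "commands": [
    {"x": 0.3, "y": 0.3, "z": 0, "ax": 0, "ay": 0, "az": 0},
    {"x": 0.48, "y": 0.45, "z": 0, "ax": 0, "ay": 0, "az": 0},
    {"x": 0.48, "y": 0.45, "z": 0, "ax": 0, "ay": 0, "az": 0},
    {"x": 0.48, "y": 0.45, "z": 0, "ax": 0, "ay": 0, "az": 0}
  ]
}}

```text
time: 2.12
eef_pos: [474.1, -229.5, 303.8]
ee_rot: [-0.689, -0.156, 0.69, -0.156]
force: [0.3, 0.4, 0.6]
grip_width: 0.001
```

```bash
python3 - <<'E'
from h import *
s=monitor.state();print(s['time'],s['force'],s['eef_pos'],s['grip_width'])
snap('scene','s2.png')
E
```

```text
2.125 [0.33238664 0.42620094 0.60323652] [ 474.0939009  -229.49427863  303.79826488] 0.00131062832803056
```

View pics/s2.png

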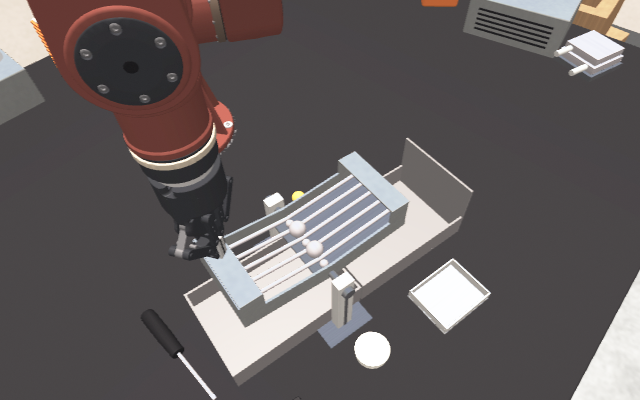

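The closed fingers are above the sieve plate. Next I press down slowly, following the plate outward as it tilts.

>>> {"api": "arm_command", "payload": {
  "commands": [
    {"x": 0, "y": 0, "z": -0.2, "ax": 0, "ay": 0, "az": 0},
    {"x": 0, "y": 0, "z": -0.3, "ax": 0, "ay": 0, "az": 0},
    {"x": 0, "y": -0.01, "z": -0.35, "ax": 0, "ay": 0, "az": 0},
    {"x": 0, "y": -0.02, "z": -0.4, "ax": 0, "ay": 0, "az": 0},
    {"x": -0.01, "y": -0.04, "z": -0.45, "ax": 0, "ay": 0, "az": 0},
    {"x": -0.01, "y": -0.06, "z": -0.5, "ax": 0, "ay": 0, "az": 0},
    {"x": -0.02, "y": -0.07, "z": -0.54, "ax": 0, "ay": 0, "az": 0},
    {"x": -0.02, "y": -0.08, "z": -0.58, "ax": 0, "ay": 0, "az": 0}
  ]
}}

```text
time: 3.18
eef_pos: [473.3, -237.5, 246.4]
ee_rot: [0.69, 0.156, -0.689, 0.157]
force: [-2.0, -4.7, 4.5]
grip_width: 0.001
```

>>> {"api": "arm_command", "payload": {
  "commands": [
    {"x": 0, "y": -0.01, "z": -0.05, "ax": 0, "ay": 0, "az": 0},
    {"x": -0.01, "y": -0.03, "z": -0.1, "ax": 0, "ay": 0, "az": 0},
    {"x": -0.01, "y": -0.04, "z": -0.15, "ax": 0, "ay": 0, "az": 0},
    {"x": -0.01, "y": -0.05, "z": -0.2, "ax": 0, "ay": 0, "az": 0},
    {"x": -0.01, "y": -0.06, "z": -0.25, "ax": 0, "ay": 0, "az": 0},
    {"x": -0.01, "y": -0.06, "z": -0.25, "ax": 0, "ay": 0, "az": 0},
    {"x": -0.01, "y": -0.06, "z": -0.25, "ax": 0, "ay": 0, "az": 0},
    {"x": -0.01, "y": -0.06, "z": -0.25, "ax": 0, "ay": 0, "az": 0}
  ]
}}

```text
time: 4.18
eef_pos: [471.4, -241.9, 220.6]
ee_rot: [-0.689, -0.157, 0.69, -0.156]
force: [-0.4, -0.8, 0.6]
grip_width: 0.0
```

```bash
python3 - <<'E'
from h import *
s=monitor.state();print(s['time'],s['force'],s['eef_pos'],s['grip_width'])
for n in('scene','top'):
    im=snap(n,n+'3.png')
    for th in('press_sieve','press_chute','large0_center','small0_center'):
        for r in models.place_of(n,th)[:5]:
            u,v=r['pixel']; print(n,th,np.round([u,v,r['score']],2),np.round(w(im,u,v),0))
E
```

```text
4.175 [-0.43783562 -0.81230761  0.64346364] [ 471.42404709 -241.89079413  220.60433894] 0.00018832644526610182
scene press_sieve [223.5  287.     0.96] [ 484. -243.  167.]
scene press_sieve [357.1  172.6    0.62] [528.   1. 235.]
scene press_sieve [232.6  282.3    0.53] [ 480. -226.  151.]
scene press_chute [361.   174.8    0.84] [535.   0. 236.]
scene large0_center [230.3  279.6    0.44] [ 475. -225.  152.]
scene small0_center [272.4  273.6    0.39] [ 450. -135.   18.]
top press_sieve [450.5 233.9   0.9] [ 457. -204.  236.]
top press_chute [308.   167.2    0.64] [527.   5. 239.]
top large0_center [285.7  283.7    0.74] [360.  27.  25.]
top large0_center [388.2  312.7    0.72] [ 332. -166.   30.]
top large0_center [435.3  246.1    0.58] [ 453. -218.  121.]
```

View pics/scene3.png

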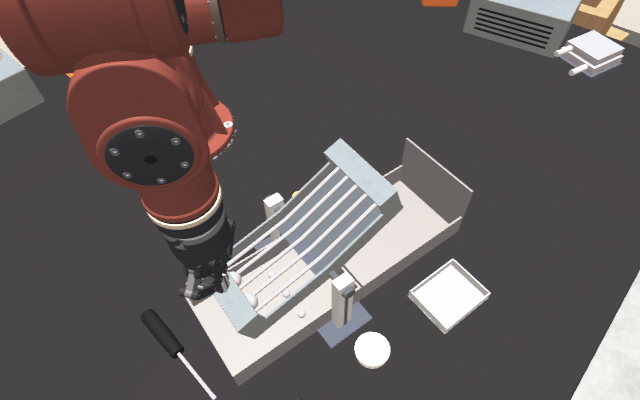

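View pics/top3.png

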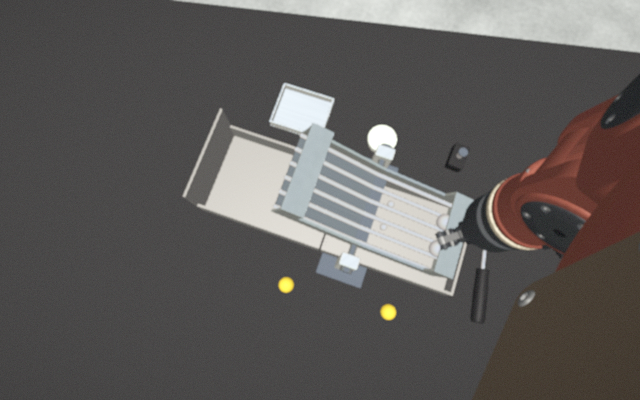

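The tray is tilted and both large balls lie at the sieve end wall. Three small balls show at scene (272,275), (286,294) and (301,314). I'll check how high they are.

```bash
python3 - <<'E'
from h import *
im=snap('scene','s4.png')
f=im['frame'][230:350,190:330,::-1]; cv2.imwrite('pics/s4z.png',cv2.resize(f,None,fx=5,fy=4.9,interpolation=2))
for u,v in((272,275),(286,294),(301,314)):
    print(np.round(w(im,u,v)),np.round(w(im,u,v+9)))
s=monitor.state();print(s['force'])
E
```

```text
[ 451. -136.   15.] [ 460. -147.    6.]
[ 497. -147.   15.] [ 553. -191.  127.]
[ 544. -158.   18.] [ 551. -166.    6.]
[0.18511779 1.28096407 0.59120471]
```

View pics/s4z.png

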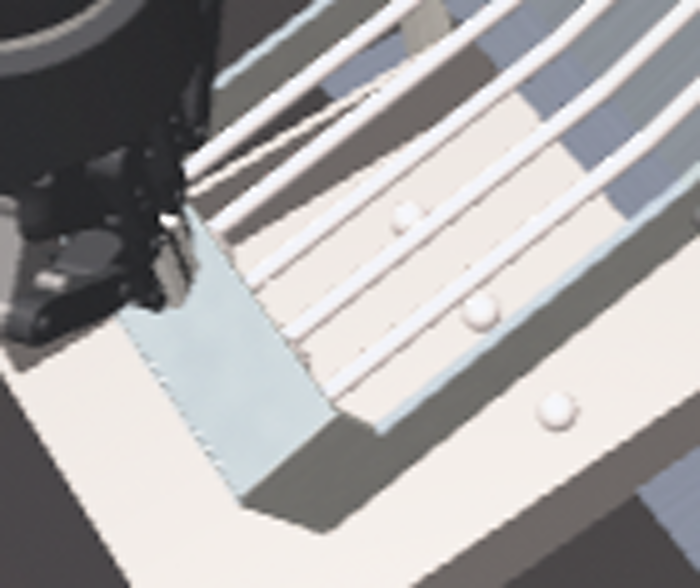

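All three small balls lie on the floor of the small bin (tops at z≈15–18), and the large ones have rolled under the sieve plate. The chute plate is now at about (530,2,236), so I lift and go above it.

>>> {"api": "arm_command", "payload": {
  "commands": [
    {"x": 0, "y": 0, "z": 0.5, "ax": 0, "ay": 0, "az": 0},
    {"x": 0, "y": 0, "z": 1, "ax": 0, "ay": 0, "az": 0},
    {"x": 0.05, "y": 0.3, "z": 1, "ax": 0, "ay": 0, "az": 0},
    {"x": 0.1, "y": 0.6, "z": 1, "ax": 0, "ay": 0, "az": 0},
    {"x": 0.1, "y": 0.6, "z": 1, "ax": 0, "ay": 0, "az": 0}
  ]
}}

```text
time: 5.35
eef_pos: [482.0, -181.0, 321.1]
ee_rot: [0.689, 0.158, -0.689, 0.157]
force: [-0.3, -0.6, -0.2]
grip_width: 0.0
```

>>> {"api": "arm_command", "payload": {
  "commands": [
    {"x": 0.1, "y": 0.3, "z": 0.2, "ax": 0, "ay": 0, "az": 0},
    {"x": 0.2, "y": 0.7, "z": 0.25, "ax": 0, "ay": 0, "az": 0},
    {"x": 0.3, "y": 1, "z": 0.25, "ax": 0, "ay": 0, "az": 0},
    {"x": 0.3, "y": 1, "z": 0.25, "ax": 0, "ay": 0, "az": 0}
  ]
}}

```text
time: 5.85
eef_pos: [512.3, -81.5, 345.9]
ee_rot: [0.689, 0.157, -0.689, 0.157]
force: [-0.2, -0.0, 0.1]
grip_width: 0.006
```

>>> {"api": "arm_command", "payload": {
  "commands": [
    {"x": 0.1, "y": 0.4, "z": 0, "ax": 0, "ay": 0, "az": 0},
    {"x": 0.18, "y": 0.84, "z": 0, "ax": 0, "ay": 0, "az": 0},
    {"x": 0.18, "y": 0.84, "z": 0, "ax": 0, "ay": 0, "az": 0},
    {"x": 0.18, "y": 0.84, "z": 0, "ax": 0, "ay": 0, "az": 0}
  ]
}}

```text
time: 6.35
eef_pos: [529.8, 0.5, 345.7]
ee_rot: [-0.689, -0.156, 0.69, -0.157]
force: [-0.8, 0.0, -0.4]
grip_width: 0.002
```

```bash
python3 - <<'E'
from h import *
s=monitor.state();print(s['time'],s['force'],s['eef_pos'])
im=snap('scene','s5.png')
for n in('scene','top'):
    im=snap(n,n+'5.png')
    for th in('press_chute','large0_center','small0_center'):
        for r in models.place_of(n,th)[:5]:
            u,v=r['pixel']; print(n,th,np.round([u,v,r['score']],2),np.round(w(im,u,v),0))
E
```

```text
6.35 [-0.76310065  0.02473623 -0.3764751 ] [5.29841356e+02 4.56591335e-01 3.45742577e+02]
scene large0_center [217.4  253.4    0.57] [ 416. -205.  138.]
scene small0_center [273.   273.6    0.36] [ 450. -133.   16.]
top large0_center [288.1  283.8    0.76] [360.  23.  26.]
top large0_center [451.4  234.4    0.75] [ 471. -235.  146.]
top large0_center [435.5  246.3    0.67] [ 453. -218.  119.]
top large0_center [388.3  311.6    0.65] [ 334. -166.   29.]
```

View pics/scene5.png

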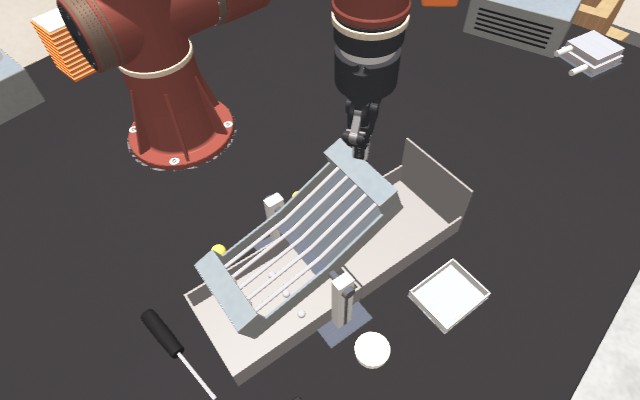

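View pics/top5.png

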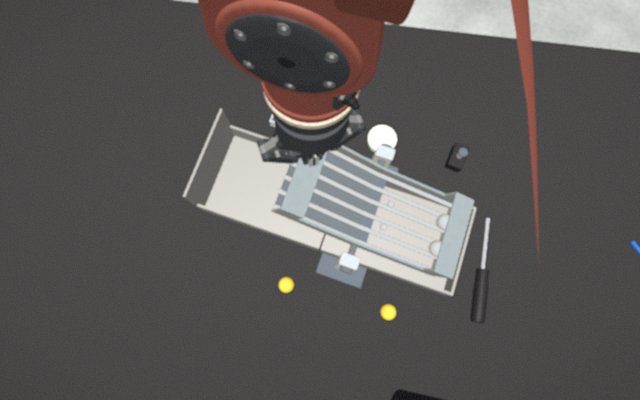

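The large balls are still at the sieve end, on the bars, and the tip is over the chute plate. Next I press it down along the plate's arc.

>>> {"api": "arm_command", "payload": {
  "commands": [
    {"x": 0, "y": 0, "z": -0.25, "ax": 0, "ay": 0, "az": 0},
    {"x": 0.01, "y": 0.02, "z": -0.36, "ax": 0, "ay": 0, "az": 0},
    {"x": 0.02, "y": 0.08, "z": -0.44, "ax": 0, "ay": 0, "az": 0},
    {"x": 0.04, "y": 0.15, "z": -0.52, "ax": 0, "ay": 0, "az": 0},
    {"x": 0.05, "y": 0.2, "z": -0.6, "ax": 0, "ay": 0, "az": 0},
    {"x": 0.06, "y": 0.25, "z": -0.68, "ax": 0, "ay": 0, "az": 0},
    {"x": 0.07, "y": 0.29, "z": -0.74, "ax": 0, "ay": 0, "az": 0},
    {"x": 0.07, "y": 0.31, "z": -0.78, "ax": 0, "ay": 0, "az": 0}
  ]
}}

```text
time: 7.8
eef_pos: [537.2, 32.5, 267.9]
ee_rot: [0.69, 0.156, -0.689, 0.157]
force: [-0.3, -2.9, 5.2]
grip_width: 0.002
```

>>> {"api": "arm_command", "payload": {
  "commands": [
    {"x": 0, "y": 0.02, "z": -0.06, "ax": 0, "ay": 0, "az": 0},
    {"x": 0.01, "y": 0.04, "z": -0.12, "ax": 0, "ay": 0, "az": 0},
    {"x": 0.01, "y": 0.06, "z": -0.18, "ax": 0, "ay": 0, "az": 0},
    {"x": 0.02, "y": 0.09, "z": -0.24, "ax": 0, "ay": 0, "az": 0},
    {"x": 0.02, "y": 0.1, "z": -0.3, "ax": 0, "ay": 0, "az": 0},
    {"x": 0.03, "y": 0.12, "z": -0.38, "ax": 0, "ay": 0, "az": 0},
    {"x": 0.03, "y": 0.13, "z": -0.45, "ax": 0, "ay": 0, "az": 0},
    {"x": 0.03, "y": 0.14, "z": -0.5, "ax": 0, "ay": 0, "az": 0}
  ]
}}

```text
time: 8.8
eef_pos: [540.3, 47.0, 217.7]
ee_rot: [0.69, 0.157, -0.689, 0.157]
force: [1.4, 3.2, 3.5]
grip_width: 0.001
```

>>> {"api": "arm_command", "payload": {
  "commands": [
    {"x": 0, "y": 0, "z": 0, "ax": 0, "ay": 0, "az": 0},
    {"x": 0, "y": 0, "z": 0, "ax": 0, "ay": 0, "az": 0},
    {"x": 0, "y": 0, "z": 0, "ax": 0, "ay": 0, "az": 0},
    {"x": 0, "y": 0, "z": 0, "ax": 0, "ay": 0, "az": 0},
    {"x": 0, "y": 0, "z": 0, "ax": 0, "ay": 0, "az": 0},
    {"x": 0, "y": 0, "z": 0, "ax": 0, "ay": 0, "az": 0}
  ]
}}

```text
time: 9.55
eef_pos: [539.8, 46.4, 217.9]
ee_rot: [-0.689, -0.157, 0.69, -0.157]
force: [0.9, 0.7, 0.8]
grip_width: -0.001
```

```bash
python3 - <<'E'
from h import *
s=monitor.state();print(s['time'],s['force'],s['eef_pos'])
for n in('scene','top'):
    im=snap(n,n+'6.png')
    for th in('press_sieve','large0_center','small0_center'):
        for r in models.place_of(n,th)[:5]:
            u,v=r['pixel']; print(n,th,np.round([u,v,r['score']],2),np.round(w(im,u,v),0))
E
```

```text
9.55 [0.85623256 0.72039225 0.81827494] [539.77367662  46.4457668  217.88382847]
scene press_sieve [237.5  236.6    0.68] [ 482. -197.  243.]
scene large0_center [296.7  198.4    0.43] [366.  19.  23.]
scene large0_center [414.5  194.7    0.42] [544. 180.  28.]
scene small0_center [238.1 237.1   0.6] [ 483. -197.  242.]
top press_sieve [444.3  214.4    0.94] [ 482. -192.  241.]
top large0_center [386.5  313.8    0.59] [ 330. -164.   27.]
top large0_center [287.2  285.4    0.53] [357.  24.  28.]
```

View pics/scene6.png

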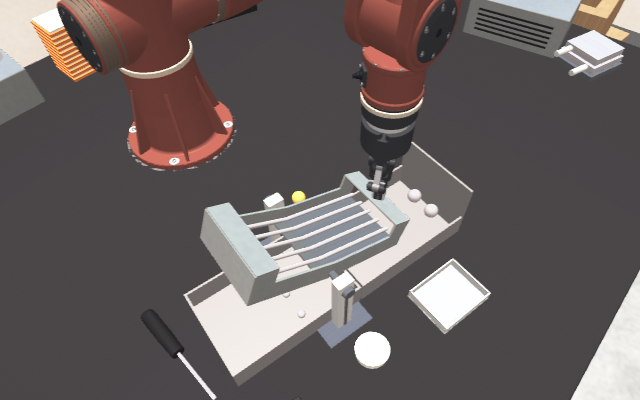

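View pics/top6.png

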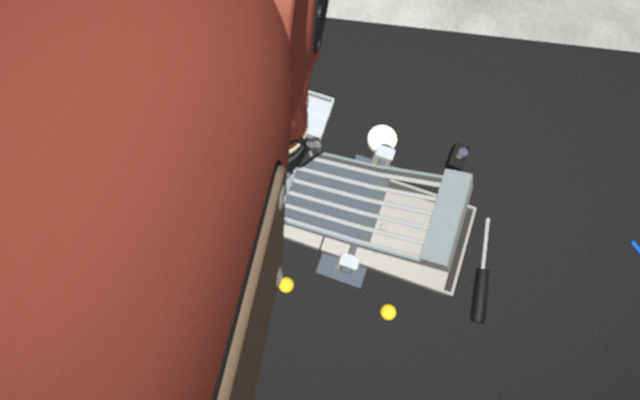

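Both large balls are in the large bin, at scene (414,195) and (431,210). I lift clear of the tray and check once more.

>>> {"api": "arm_command", "payload": {
  "commands": [
    {"x": 0, "y": 0, "z": 0.3, "ax": 0, "ay": 0, "az": 0},
    {"x": 0, "y": 0, "z": 0.7, "ax": 0, "ay": 0, "az": 0},
    {"x": 0, "y": 0, "z": 1, "ax": 0, "ay": 0, "az": 0},
    {"x": 0, "y": 0, "z": 1, "ax": 0, "ay": 0, "az": 0},
    {"x": 0, "y": 0, "z": 1, "ax": 0, "ay": 0, "az": 0},
    {"x": 0, "y": 0, "z": 1, "ax": 0, "ay": 0, "az": 0}
  ]
}}

```text
time: 10.7
eef_pos: [539.3, 46.5, 316.7]
ee_rot: [-0.689, -0.157, 0.69, -0.156]
force: [0.4, 0.1, -0.6]
grip_width: -0.001
```

```bash
python3 - <<'E'
from h import *
s=monitor.state();print(s['time'],s['force'],s['eef_pos'])
im=snap('scene','s7.png')
for u,v in((272,275),(286,294),(301,314),(414,195),(431,210)): print(np.round(w(im,u,v)))
E
```

```text
10.7 [ 0.35050754  0.07902234 -0.62045534] [539.3291099   46.54565127 316.73198515]
[ 552. -203.  229.]
[ 497. -147.   16.]
[ 543. -157.   15.]
[544. 177.  30.]
[591. 168.  29.]
```

View pics/s7.png

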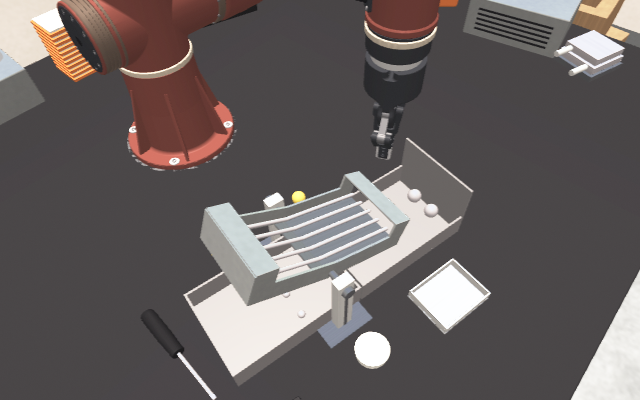

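The gripper is clear of the tray. Two small balls show in the small bin, the third is hidden behind the raised tray end, and both large balls are in the other bin.

```bash
python3 -c "
from station import ctrl;print(ctrl.job_done())"
```

```text
the job is handed in; nothing more can be done
None
```

The job is done and handed in at about 10.7 s of the 48 s allowed; no verdict was reported. I pressed the sieve end down with closed fingers to about 0.34 rad. Once the small balls were through, I pressed the open end down to about 0.35 rad the other way and lifted clear.

- **Small balls:** after the first tilt, all three lay on the floor of the small bin, with tops at z≈15–18 mm. Both large balls were still on the bars.
- **Large balls:** in the last picture, both are in the large bin, with tops at z≈30 mm.
- **Not rechecked:** in the last picture the raised sieve end hides one small ball. The top view after the second tilt shows a ball near where it lay, and the other two hadn't moved.
- **Forces:** the highest force I read was about 7 N, and it was near zero after I let go.
- **Other checks:** my first move calls were refused for missing keys, so nothing moved then. The networks also reported the yellow balls and a few false hits, which I discarded after checking the pictures and heights.

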